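Regrip a square key in a tipping rest and tighten a recessed plug

ROBOT

A 7-joint arm with a two-finger parallel gripper is mounted at the origin on a cart in front of the work surface, level with it; the furniture and walls round the work are solid. World frame = base frame: x ahead of the robot, y to its left, z up, the work surface at z = 0. Lengths are in m, angles in rad, forces in N, time in s.
With the tool pointing down it reaches from about 0.4 to 0.85 m from the base axis. Payload 4.5 kg.
Tool frame: the origin (TCP) lies at the very end of the fingers, on their centre line; the grasp point (between the pads) lies 19 mm behind it; z points along the fingers, y is the line along which they close (so a half turn about z gives the same grasp; the last joint's range is limited). The gripper opens to 88 mm and grips with 3 to 60 N. Pads are 18 mm wide; open, the fingers measure 123 mm over their backs; the gripper's body (75 mm by 187 mm) begins 45 mm behind the grasp point.
Start: joints at [-1.238, 0.689, -0.195, 1.565, 0.157, 0.902, -0.215], TCP at [0.184, 0.597, 0.239] pointing down, gripper open.
Joint ranges: [-3.01, 3.01], [-0.46, 2.08], [-1.47, 1.51], [0.13, 2.56], [-1, 4.14], [0.04, 2.09], [-2.66, 2.66]. Speed limits (rad/s): [2.57, 2.57, 3.14, 3.14, 3.14, 3.14, 3.14].

INTERFACE

Orientations are given as a unit quaternion [x, y, z, w].
In Python, from plant import r gives the robot as it stands. The module is installed in compiled form; this text tells all that it offers.
- The arm moves only by the tool step_arm, never from a script. Its argument "increments" is a list of rows, each a list of 2 entries, a list of its own where there are three numbers: the shift along the world's x, y, z in cm, then the turn, a rotation vector about the world's x, y, z in degrees. A call has exactly 10 rows; each row shifts and turns the commanded pose from where the row before left it; what a row does not reach is not made up. A row lasts 1/10 s, in which the tool goes at most 50 mm and 8.59 degrees, less where a joint would pass 70% of its speed; a pose out of reach is approached as far as the arm can. A call is refused whole if a number of a shift passes 5 or a number of a turn 8.59, either way. A call with a gripper value outside its range is refused whole. "fingers" is the opening, from 0 (shut) to 1 (fully open), set as the call begins (left out, the last holds). The fingers move at their own pace and stop on an object; "grip_force" is the grip in N (left out, the last holds). Time passes only in rows, so rows that do not move let the fingers close, or fill a call up. It gives the time, the measured TCP pose, the force, the opening and the grip force at its end, in the units of the state.
- r.get_state(): the state, without advancing time (a new reading comes with each control period).
- r.snapshot(name): name is "scene" or "top" or "wrist"; returns (picture, depth): 420x560x3 uint8, red, green, blue; 420x560 float32, m along the optical axis (not along the pixel's ray), 0 where there is no reading.
- r.calibration(name): a dict with "fov_y" (degrees; the focal length in pixels is half the picture's height over the tangent of half this angle, whatever the lens; pixels are square), "cx", "cy" (the principal point, pixels), "R" (3x3) and "t" (3): a world point X has camera coordinates R X + t. Camera axes: x right, y down, z forward; pixel columns grow to the right and rows downward; lengths in m; the calibration is good to about 2 mm. A picture is of the moment at which its call begins: read the wrist's pose just before it. calibration takes no time and is no camera call; for the wrist camera it gives the pose at the moment of the call.
- r.finish_job(): hands the job in; it is judged then, once.
The state is a dict: "clock": time; "q": joint angles; "qd": joint speeds; "joint_torque": joint torques, N m; "tool_pos": TCP position; "eef_rot": TCP orientation; "contact_force": force on the tool from outside, world axes, zero at the start; "moment": the same for the moment, N m; "opening": opening from 0.0 (shut) to 1.0 (fully open); "finger_force": force on a finger pad.
Only numpy, scipy, OpenCV 4.12 (cv2) and the standard library are available. Lean on these libraries where they do the work, as an engineer would, in place of code of your own. Each camera call takes 0.05 s, during which the arm holds its last target. There are 200 camera calls.

TASK

Lay the square-drive key in the tipping rest with its thin end against the foot plate and let go, then push the lever over until the rest stops, so that the key leans up head first without being held. Take the key again by its head, stand its thin end in the square recess of the plug sunk in the housing, and turn the plug clockwise until it stops tight; leave the key standing in the plug, and leave the piston, the rubber ring and the loose spark plug where they are.

Things in the scene. Friction and masses are not known exactly. Their poses are not given: they have to be found in the camera images.
- key_grip (a point): Loose plain steel key lying on the bench, a straight square bar 160 mm long: thick grip 16x16 mm, 90 mm long, then thin shank 12x12 mm, 70 mm long, flats parallel. This point: centre of the thick grip, 8 mm above its underside. x points along the key from thin foot to head, z is square to a flat (up at the start). Head end 45 mm along +x, foot end 115 mm along -x.
- key_foot (a point): Centre of the key's end face at the thin end, on the bar's axis; same axes as key_grip. The last 6 mm of the shank narrow to 8x8 mm. The key weighs 0.18 to 0.35 kg; its centre of mass is about 90 mm from this end.
- key_head (a point): Centre of the key's end face at the thick end (head), on the bar's axis; same axes as key_grip.
- rest_pivot (a point): Tipping rest, fixed: dark steel base plate 150x74x8 mm (40 mm behind to 110 mm ahead of the pivot), two cheeks 62 mm high, and between them an aluminium cradle on a pivot. This point: on the pivot axis, 50 mm above the bench, midway between the cheeks. x is level, along the lowered cradle from its foot plate to its open end; y is the pivot axis; z up.
- cradle_seat (a point): On the cradle, turns with it: where the end of the key's foot belongs, on the face of the foot plate, on the axis of a key lying in the channel. Cradle down: 10 mm ahead of and 12 mm above the pivot. x runs along the channel away from the foot plate, z out of its open side. Channel floor 8 mm below this point. A key laid up to 15 mm short of the foot plate slides down to it when tipped.
- cradle_tongue (a point): On the cradle, 102 mm along x from cradle_seat, same height and axes: middle of the tongue (26 mm long, 12 mm wide, 6 mm thick) that carries the key's grip; no walls here, so fingers fit beside it. Nearer the foot plate are walls with flared lips up to 15 mm above this point: 13 to 49 mm from here 20 mm apart for the grip, 76 to 100 mm from here 17 mm apart for the shank.
- lever_roller (a point): Middle of the steel cross roller (diameter 14 mm, 42 mm long along y) at the top of the lever bar on the cradle's +y side: 105 mm from the pivot axis, 37 mm to +y of the channel's middle; turns with the cradle. Cradle down: the lever leans 0.35 rad from upright towards the open end. Pushing the roller level along -x of rest_pivot tips the cradle up (5 to 10 N). Axes as cradle_seat.
- cradle (a joint): Tip angle of the cradle: 0 lying level, 1.2 rad against its upper stop (key then leans 0.37 rad from upright, head up). Stiff hinge: it stays where it is left, also with the key in it.
- socket (a point): Centre of the mouth of the square recess in the steel plug, 46 mm above the bench, in a 40 mm round well, 16 mm below the top of the fixed grey housing (86x86 mm, 62 mm high, on a foot 100x100x8 mm). Recess 15x15 mm, 20 mm deep, 2 mm chamfer; x and y are square to its sides and turn with the plug; z up.
- plug (a joint): Turn of the threaded plug: grows clockwise seen from above; 1.0 rad is tight against its stop. It starts between 0 and 0.35, stays where left, takes about 0.15 N m to turn, and does not sink noticeably. The key has about 0.3 rad of play in it each way.
- piston_mid (a point): Loose grey piston standing crown up, 55 mm wide, 54 mm high; its centre, half-way up. Leave it alone.
- ring_mid (a point): Loose black rubber ring lying flat, 34 mm across, 14 mm high; its centre. Leave it alone.
- spark_mid (a point): Loose used spark plug lying flat, 77 mm long, 23 mm high; its centre. Leave it alone.
Mind the look-alikes: they are no part of the job. Several things look just like the part that bears key_grip: the one meant starts farthest from the robot's base.

How it is judged:
By the outcome, as a careful person would: the job done as asked, in the order asked, and still so for the second after the job is handed in, with the robot touching nothing.
It also fails if it takes over 64 s, if anything falls off the work surface, if the arm or the gripper's body presses on something with over 40 N, if the wrist force passes 120 N, or if a joint passes its speed limit or range.

## Working session

There is one attempt and no reset: what is moved stays moved. The work goes in short steps, Python scripts to look and compute and a tool call to move; the robot and the scene stay as the last step left them, time stands still between calls to the robot, and variables do not carry over. Pictures are saved under pics/ and viewed, at most 10 in all, crops included, and the job is handed in when it is done.

Besides the shell and the picture viewer there is one more tool, called after "Call:" in YAML: its name, and indented under it one key for each argument. step_arm: Moves the arm, as the interface text tells. Its arguments: {"type":"object","properties":{"increments":{"type":"array","items":{"type":"array"}},"fingers":{"type":"number"},"grip_force":{"type":"number"}},"required":["increments"]}

```bash
mkdir -p pics; cat > h.py <<'E'
import numpy as np, cv2
from plant import r
def K(c):
    f=210/np.tan(np.radians(c["fov_y"])/2); return f,c["cx"],c["cy"],np.array(c["R"]),np.array(c["t"])
def snap(n,save=None):
    c=r.calibration(n); p,d=r.snapshot(n)
    if save: cv2.imwrite("pics/"+save,p[:,:,::-1])
    return c,p,d
def cloud(c,d):
    f,cx,cy,R,t=K(c); v,u=np.mgrid[:d.shape[0],:d.shape[1]]
    X=np.stack([(u-cx)/f*d,(v-cy)/f*d,d],-1); W=(X-t)@R; W[d==0]=np.nan; return W
def ray(c,u,v,z):
    f,cx,cy,R,t=K(c); o=-R.T@t; D=R.T@np.array([(u-cx)/f,(v-cy)/f,1]); return o+D*(z-o[2])/D[2]
E
python3 - <<'E'
from h import *
for n in("scene","top"):
    c,p,d=snap(n,n+"1.png"); f,cx,cy,R,t=K(c); print(n,f,cx,cy,-R.T@t,R.round(3).tolist())
    np.savez(n+"1.npz",p=p,d=d)
s=r.get_state();print(s["clock"],s["tool_pos"],s["eef_rot"],s["contact_force"],s["opening"])
E
```

```text
scene 466.90718625564176 283.7387588941754 207.1122213459508 [-0.10191337 -0.67700589  0.7494591 ] [[0.696, -0.718, -0.016], [-0.437, -0.406, -0.803], [0.57, 0.566, -0.596]]
top 459.3867748114412 278.98594545710966 206.9212163983619 [ 0.35021252 -0.06936509  1.25579128] [[0.002, -1.0, -0.013], [-0.989, -0.0, -0.145], [0.145, 0.013, -0.989]]
0.1 [0.18385412 0.59675239 0.23798587] [ 1.48816010e-01  9.88864552e-01 -8.30372331e-04 -6.67916321e-05] [ 0.90674395 -0.54265656 -0.08498791] 1.0012775589479699
```

View pics/top1.png

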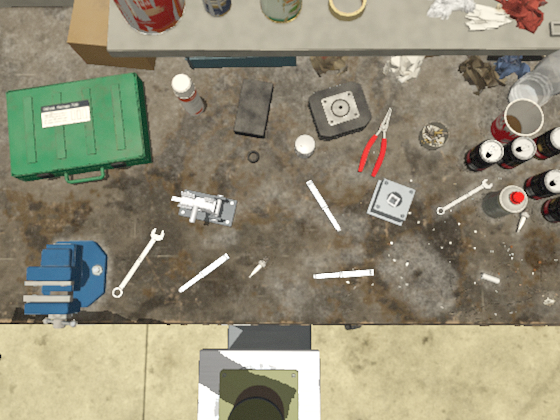

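View pics/scene1.png

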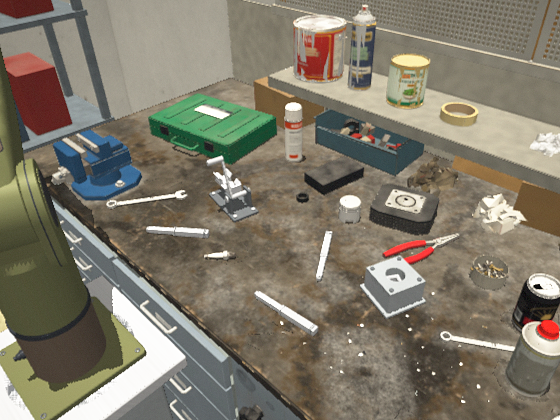

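The top view shows three keys at about (204,272), (323,205) and (343,273); the one at (323,205) is farthest from the base. The rest is at (205,207) and the housing at (392,200). The scene view shows the same layout.

```bash
python3 - <<'E'
from h import *
c=r.calibration("top"); z=np.load("top1.npz"); p,d=z["p"],z["d"]; W=cloud(c,d)
print("bench z",np.nanmedian(W[225:260,290:310,2]))
for n,(u0,u1,v0,v1) in dict(k1=(170,240,245,300),k2=(300,348,172,238),k3=(305,382,260,285)).items():
    w=p[v0:v1,u0:u1].astype(int); m=(w.min(-1)>170).astype(np.uint8)
    n_,l,st,_=cv2.connectedComponentsWithStats(m); i=1+np.argmax(st[1:,4]); v,u=np.where(l==i)
    P=np.array([ray(c,a+u0,b+v0,.016) for a,b in zip(u,v)])[:,:2]
    mu=P.mean(0); e=np.linalg.svd(P-mu,full_matrices=False)[2][0]; s=(P-mu)@e; y=(P-mu)@[-e[1],e[0]]
    print(n,mu,e,s.min(),s.max(),"width by s",[round(float(np.ptp(y[(s>=a)&(s<a+.02)])),4) for a in np.arange(-.08,.08,.02) if ((s>=a)&(s<a+.02)).any()],np.nanmedian(W[v+v0,u+u0,2]),np.hypot(*mu))
a=cv2.resize(p[170:245,160:250],None,fx=6,fy=6,interpolation=cv2.INTER_CUBIC)
b=cv2.resize(p[170:235,360:425],None,fx=6,fy=6,interpolation=cv2.INTER_CUBIC)[:, :250]
b=cv2.resize(p[170:245,360:400+20],(240,300))
zs=np.load("scene1.npz")["p"]
b=cv2.resize(zs[145:225,200:265],None,fx=3.9,fy=450/80,interpolation=cv2.INTER_CUBIC)
cv2.imwrite("pics/c1.png",np.hstack([a,b])[:,:,::-1])
# height maps
np.set_printoptions(linewidth=250)
print((W[186:232:2,164:244:2,2]*1000).round()[:, :].astype(int))
m=(W[165:235,355:430,2]>.05); v,u=np.where(m); P=W[v+165,u+355]; print("housing",cv2.minAreaRect((P[:,:2]*1000).astype(np.float32)),np.median(P[:,2]))
E
```

```text
bench z 0.001041748978277343
k1 [0.3566224  0.14603993] [-0.59909869  0.80067519] -0.07615472915663667 0.08383570138450921 width by s [0.0157, 0.0179, 0.0178, 0.0173, 0.0172, 0.0135, 0.014, 0.014] 0.015603208112044364 0.3853663159035049
k2 [ 0.54103057 -0.17167518] [-0.85423626 -0.519885  ] -0.07575295619656704 0.08548696139576903 width by s [0.017, 0.0178, 0.0169, 0.0178, 0.0166, 0.0137, 0.0139, 0.0136] 0.015858886077866834 0.5676147017330156
k3 [ 0.35182212 -0.228967  ] [ 0.07447476 -0.9972229 ] -0.0851782115106262 0.0760979761789043 width by s [0.0133, 0.0133, 0.0135, 0.0163, 0.016, 0.0165, 0.0145, 0.0169] 0.01548861547271461 0.4197674271260937
[[                   0                   -1                    6                   -1                    4                    1                    2                   -1                   -3                    6                    2
                     5                    0                    3                    1                    1                    0                   -2                    4                    0                   -3
[... 18572 characters left out ...]
0                   -1                    0                   -2                    2                    5                    1
                     3                   -1                   -1                    0                   -2                   -2                    0                    0                    2                    0                    6
                    -1                    1                   -1                    3                    3                    2                    5]]
housing ((547.4423217773438, -354.0125732421875), (86.84815979003906, 87.42151641845703), 68.99968719482422) 0.0628294911193148<stdin>:18: RuntimeWarning: invalid value encountered in cast
```

View pics/c1.png

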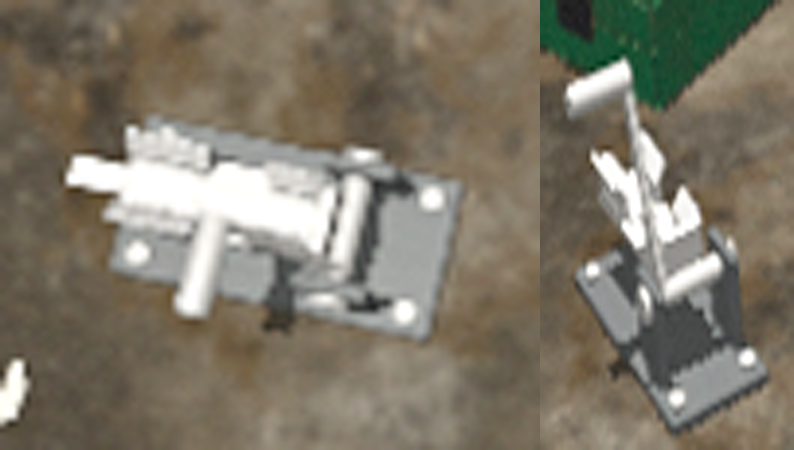

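Call:
step_arm:
  increments:
    - [[1.9,-3.75,0],[0,0,-6.6]]
    - [[1.9,-3.75,0],[0,0,-6.6]]
    - [[1.9,-3.75,0],[0,0,-6.6]]
    - [[1.9,-3.75,0],[0,0,-6.6]]
    - [[1.9,-3.75,0],[0,0,-6.6]]
    - [[1.9,-3.75,0],[0,0,-6.6]]
    - [[1.9,-3.75,0],[0,0,-6.6]]
    - [[1.9,-3.75,0],[0,0,-6.6]]
    - [[1.9,-3.75,0],[0,0,-6.6]]
    - [[1.9,-3.75,0],[0,0,-6.6]]
  fingers: 1

```text
clock: 1.1
tool_pos: [0.3743, 0.2208, 0.2387]
eef_rot: [0.665, 0.747, -0.0, -0.0]
contact_force: [0.2, 0.3, 0.4]
opening: 0.999
finger_force: 0.0
```

Call:
step_arm:
  increments:
    - [[1.9,-3.75,-0.3],[0,0,-6.6]]
    - [[1.9,-3.75,-0.3],[0,0,-6.6]]
    - [[1.9,-3.75,-0.3],[0,0,-6.6]]
    - [[1.9,-3.75,-0.3],[0,0,-6.6]]
    - [[1.9,-3.75,-0.3],[0,0,-6.6]]
    - [[1.9,-3.75,-0.3],[0,0,-6.6]]
    - [[1.9,-3.75,-0.3],[0,0,-6.6]]
    - [[1.9,-3.75,-0.3],[0,0,-6.6]]
    - [[1.9,-3.75,-0.3],[0,0,-6.6]]
    - [[1.9,-3.75,-0.3],[0,0,-6.6]]

```text
clock: 2.1
tool_pos: [0.5643, -0.154, 0.2083]
eef_rot: [0.965, 0.264, -0.0, -0.0]
contact_force: [0.1, -0.6, -0.7]
opening: 1.002
finger_force: 0.0
```

```bash
cat >> h.py <<'E'
def keyfit(c,p,W,zlo,zhi,lo=150,box=None,zp=.016):
    m=((p.min(-1)>lo)&(W[...,2]>zlo)&(W[...,2]<zhi)).astype(np.uint8)
    if box: b=np.zeros_like(m); b[box[2]:box[3],box[0]:box[1]]=1; m&=b
    l,st=cv2.connectedComponentsWithStats(m)[1:3]; i=1+np.argmax(st[1:,4]); v,u=np.where(l==i)
    P=np.array([ray(c,a,b,zp) for a,b in zip(u,v)])[:,:2]; mu=P.mean(0); e=np.linalg.svd(P-mu,full_matrices=False)[2][0]
    s=(P-mu)@e; y=(P-mu)@[-e[1],e[0]]
    wd=[round(float(np.ptp(y[(s>=a)&(s<a+.02)])),4) for a in np.arange(-.1,.1,.02) if ((s>=a)&(s<a+.02)).any()]
    return mu,e,s.min(),s.max(),wd,st[i]
def rect(P):
    (x,y),(a,b),t=cv2.minAreaRect((P*1000).astype(np.float32)); return x,y,a,b,t
E
python3 - <<'E'
from h import *
c,p,d=snap("wrist","w1.png"); f,cx,cy,R,t=K(c); print(-R.T@t,R.round(3).tolist())
W=cloud(c,d)
print(keyfit(c,p,W,.008,.025))
c=r.calibration("top"); z=np.load("top1.npz"); p,d=z["p"],z["d"]; W=cloud(c,d)
# rest base
d2=cv2.medianBlur(d,3); W2=cloud(c,d2); m=np.zeros(d.shape,bool); m[180:235,160:250]=1
m&=(W2[...,2]>.0055)&(W2[...,2]<.018)
m=cv2.morphologyEx(m.astype(np.uint8),cv2.MORPH_OPEN,np.ones((2,2)))
v,u=np.where(m>0); P=np.array([ray(c,a,b,.008)[:2] for a,b in zip(u,v)]); print("base",rect(P),len(P))
sub=W[180:235,160:250].reshape(-1,3); P=sub[sub[:,2]>.142]; print("roller",rect(P[:,:2]),len(P))
for k,(a,b) in {"tongue":((160,198),(172,182))}.items(): pass
E
```

```text
[ 0.62737288 -0.11765875  0.35305927] [[0.51, -0.86, -0.002], [-0.825, -0.49, 0.282], [-0.244, -0.143, -0.959]]
(array([ 0.76347191, -0.34305893]), array([-0.93082888,  0.36545533]), np.float64(-0.04154052943005044), np.float64(0.038165915332259284), [0.0025, 0.0121, 0.0174, 0.0197, 0.027], array([487,  95,  73,  60, 844], dtype=int32))
base (527.1373291015625, 170.5260467529297, 115.59683227539062, 214.4832305908203, 7.843531131744385) 698
roller (496.73956298828125, 154.01504516601562, 13.554510116577148, 41.021873474121094, 77.65010070800781) 99
```

View pics/w1.png

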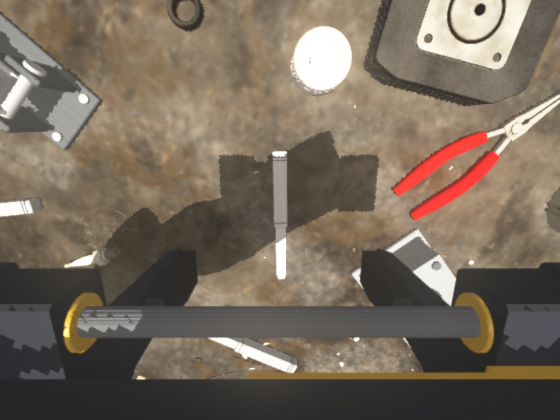

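The wrist picture shows the key upright in the image, head at (280,151), foot at (281,278), about central between the fingers.

```bash
python3 - <<'E'
from h import *
c=r.calibration("wrist"); s=r.get_state(); print(s["tool_pos"],s["q"])
h=ray(c,280,151.5,.016); f=ray(c,281,278,.014); e=(h-f)[:2]; print(h,f,np.hypot(*e),np.degrees(np.arctan2(e[1],e[0])))
g=f[:2]+.118*e/np.hypot(*e); print("grip target",g, (g-s["tool_pos"][:2])*100)
c=r.calibration("top"); z=np.load("top1.npz"); p,d=z["p"],z["d"]; W=cloud(c,d)
# rest: grey base mask by colour+height
W2=cloud(c,cv2.medianBlur(d,5)); g=p.astype(int); m=np.zeros(d.shape,np.uint8)
m[183:232,170:243]=((W2[...,2]>.005))[183:232,170:243]
l,st=cv2.connectedComponentsWithStats(m)[1:3]; i=1+np.argmax(st[1:,4]); m=(l==i)
m&=(W2[...,2]<.02); v,u=np.where(m); P=np.array([ray(c,a,b,.008)[:2] for a,b in zip(u,v)]); print("base",rect(P),len(P))
for a,b in((185,189.7),(237,200.3),(231.7,226.3),(179.2,215)): print("corner",ray(c,a,b,.008))
print("tongue tip", ray(c,171,198.5,.054))
E
```

```text
[ 0.56682424 -0.1627529   0.20854871] [-0.00749512  0.70357129  0.36051684  1.73128984 -0.32745731  0.76030964
 -0.53569043]
[ 0.60703365 -0.14421036  0.016     ] [ 0.47156438 -0.22421364  0.014     ] 0.15732910590791288 30.564571683536865
grip target [ 0.57316907 -0.16420957] [ 0.6344823  -0.14566698]
base (532.7639770507812, 150.84622192382812, 164.07566833496094, 85.76362609863281, 80.73468780517578) 735
corner [0.58165088 0.20727006 0.008     ]
corner [0.55191693 0.06268845 0.008     ]
corner [0.4799639  0.07608881 0.008     ]
corner [0.51104277 0.22099699 0.008     ]
tongue tip [0.54934663 0.23365303 0.054     ]
```

```bash
python3 - <<'E'
from h import *
for i in range(3):
    s=r.get_state(); c,p,d=snap("wrist"); f,cx,cy,R,t=K(c); print(s["clock"],s["tool_pos"],s["eef_rot"],-R.T@t, np.abs(s["qd"]).max())
    # key bounds in image
    m=(p[150:285,262:300].mean(-1)>70)&(d[150:285,262:300]>0); W=cloud(c,d)
    print(ray(c,280,151.5,.016),np.nanmedian(W[160:210,278:283,2]),np.nanmedian(W[160:250,230:260,2]))
np.savez("w2.npz",p=p,d=d,**{k:np.array(v) for k,v in c.items()})
cv2.imwrite("pics/w2.png",p[:,:,::-1])
E
```

```text
2.15 [ 0.56682424 -0.1627529   0.20854871] [9.66028322e-01 2.58396550e-01 8.97111903e-04 4.43829232e-03] [ 0.62965446 -0.12584896  0.35326071] 0.10002149463022303
[ 0.60703365 -0.14421036  0.016     ] -0.0013856378394831602 -0.0012758563067664368
2.2 [ 0.56515979 -0.15966442  0.20843567] [9.65147570e-01 2.61688010e-01 1.49971357e-04 3.08722907e-03] [ 0.62803972 -0.12265942  0.35309426] 0.08317282618386189
[ 0.60480892 -0.14041685  0.016     ] 0.014228747728057444 -0.0012398731084381526
2.25 [ 0.56405076 -0.15589662  0.20815273] [ 9.64477884e-01  2.64161098e-01 -4.35724570e-04  1.06579535e-03] [ 0.62705375 -0.11912951  0.35281116] 0.06192669627103746
[ 0.60319311 -0.13578245  0.016     ] 0.014732253035382706 -0.001238321215807885
```

View pics/w2.png

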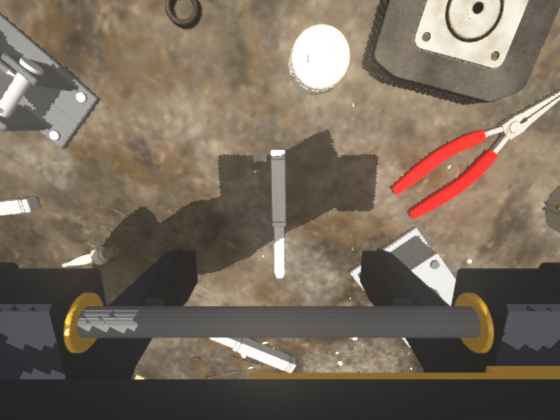

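Call:
step_arm:
  increments:
    - [[0.3,-0.1,-3],[0,0,0]]
    - [[0.2,-0.1,-3.2],[0,0,0]]
    - [[0,0,-3.2],[0,0,0]]
    - [[0,0,-3.2],[0,0,0]]
    - [[0,0,-2.7],[0,0,0]]
    - [[0,0,-2.0],[0,0,0]]
    - [[0,0,-1.4],[0,0,0]]
    - [[0,0,-0.9],[0,0,0]]
    - [[0,0,-0.5],[0,0,0]]
    - [[0,0,-0.2],[0,0,0]]

```text
clock: 3.3
tool_pos: [0.5692, -0.1544, 0.0059]
eef_rot: [0.964, 0.266, 0.0, 0.0]
contact_force: [0.2, 0.4, -0.1]
opening: 1.0
finger_force: 0.0
```

Call:
step_arm:
  increments:
    - [[0,0,0],[0,0,0]]
    - [[0,0,0],[0,0,0]]
    - [[0,0,0],[0,0,0]]
    - [[0,0,0],[0,0,0]]
    - [[0,0,0],[0,0,0]]
    - [[0,0,0],[0,0,0]]
    - [[0,0,0],[0,0,0]]
    - [[0,0,0],[0,0,0]]
    - [[0,0,0],[0,0,0]]
    - [[0,0,0],[0,0,0]]
  fingers: 0
  grip_force: 30

```text
clock: 4.3
tool_pos: [0.5689, -0.1545, 0.0057]
eef_rot: [0.964, 0.266, -0.0, -0.0]
contact_force: [0.1, 0.4, -0.2]
opening: 0.177
finger_force: 30.0
```

Call:
step_arm:
  increments:
    - [[0,0,2],[0,0,0]]
    - [[0,0,4],[0,0,0]]
    - [[0,0,4],[0,0,0]]
    - [[-0.5,2.2,4],[0,0,5]]
    - [[-0.5,2.2,4],[0,0,5]]
    - [[-0.5,2.2,2.5],[0,0,5]]
    - [[-0.5,2.2,1],[0,0,5]]
    - [[-0.5,2.2,0],[0,0,5]]
    - [[-0.5,2.2,0],[0,0,5]]
    - [[-0.5,2.2,0],[0,0,5]]

```text
clock: 5.3
tool_pos: [0.5327, 0.0009, 0.2196]
eef_rot: [0.838, 0.546, -0.001, -0.001]
contact_force: [0.2, 0.4, -2.2]
opening: 0.183
finger_force: 30.0
```

Call:
step_arm:
  increments:
    - [[-0.5,2.2,0],[0,0,5]]
    - [[-0.5,2.0,0],[0,0,4]]
    - [[-0.4,1.5,0],[0,0,2]]
    - [[-0.3,1.0,0],[0,0,1.1]]
    - [[0,0.4,0],[0,0,0]]
    - [[0,0,0],[0,0,0]]
    - [[0,0,0],[0,0,0]]
    - [[0,0,0],[0,0,0]]
    - [[0,0,0],[0,0,0]]
    - [[0,0,0],[0,0,0]]

```text
clock: 6.3
tool_pos: [0.5171, 0.0699, 0.2208]
eef_rot: [0.778, 0.629, 0.0, 0.0]
contact_force: [-0.2, 0.3, -1.8]
opening: 0.176
finger_force: 30.0
```

```bash
python3 - <<'E'
from h import *
s=r.get_state(); c,p,d=snap("wrist","w3.png"); f,cx,cy,R,t=K(c); print(f,cx,cy,s["tool_pos"],s["eef_rot"],s["finger_force"],-R.T@t, np.abs(s["qd"]).max(),s["q"])
np.savez("w3.npz",p=p,d=d,**{k:np.array(v) for k,v in c.items()})
E
```

```text
299.255121829558 278.3232361153434 212.63599190285996 [0.51706763 0.0698583  0.22075132] [7.77526640e-01 6.28849990e-01 4.13865173e-06 1.20394814e-04] 29.990732967853546 [0.53257915 0.1404386  0.36550238] 0.0025182315816841003 [-0.32062907  0.58459467  0.15695448  1.90685364 -0.14072746  0.6605087
 -0.28866618]
```

View pics/w3.png

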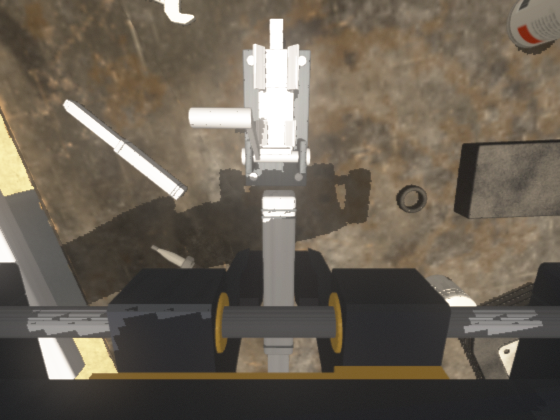

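The wrist view shows the rest upright in the image: tongue tip (276,20), roller centre (220,118), base front corners (246,52)/(310,52). The held key's head is at (279,205), nearly in line with the channel.

```bash
python3 - <<'E'
from h import *
z=np.load("w3.npz"); c={k:z[k] for k in("fov_y","cx","cy","R","t")}; p,d=z["p"],z["d"]; W=cloud(c,d); g=p.min(-1)
piv=np.array([.525,.109]); a=np.radians(78); ex=np.array([np.cos(a),np.sin(a)]); ey=np.array([-ex[1],ex[0]])
T=lambda P:(np.round(((P[...,:2]-piv)@ex)*1000,1),np.round(((P[...,:2]-piv)@ey)*1000,1))
for n,u,v,h in(("tongue tip",276.5,20,.054),("fl",246,52,.008),("fr",310,52,.008),("roll",220.5,118,.1557),("rollerL",190,118,.149),("rollerR",251,118,.149)): print(n,T(ray(c,u,v,h)))
X=(W[...,:2]-piv)@ex*1000; Y=(W[...,:2]-piv)@ey*1000; Z=W[...,2]*1000
def band(n,lim,xr,zr,yr=(-60,60)):
    m=(X>xr[0])&(X<xr[1])&(Z>zr[0])&(Z<zr[1])&(Y>yr[0])&(Y<yr[1])
    if m.sum()>5: print(n,m.sum(),"x",np.percentile(X[m],[1,50,99]).round(1),"y",np.percentile(Y[m],[1,50,99]).round(1),"z",np.median(Z[m]).round(1))
band("tongue",0,(105,150),(40,70)); band("wallsL",0,(55,108),(66,90),(4,25)); band("wallsR",0,(55,108),(66,90),(-25,-4))
band("floor",0,(70,108),(45,60),(-14,14)); band("wall2L",0,(15,40),(66,90),(4,20)); band("wall2R",0,(15,40),(66,90),(-25,-4))
band("roller",0,(0,80),(140,170),(0,80)); band("base",0,(-60,150),(4,14))
print("key"); 
m=(Z>195)&(Z<260)&(X<40); v,u=np.where(m); 
for vv in range(200,260,6):
    uu=np.where(g[vv,240:320]>110)[0]+240
    if len(uu): print(vv,uu.min(),uu.max(),end="; ")
print()
for vv in list(range(14,60,6))+list(range(60,150,10)): 
    uu=np.where(g[vv,240:320]>150)[0]+240; print(vv,uu.min() if len(uu) else 0,uu.max() if len(uu) else 0,end="; ")
print(); 
for u,v,h in((279,215,.231),(279,250,.231)): print("keyaxis",T(ray(c,u,v,h)))
s=r.get_state(); print("tcp",T(np.array(s["tool_pos"])))
E
```

```text
tongue tip (np.float64(124.1), np.float64(0.8))
fl (np.float64(107.4), np.float64(34.0))
fr (np.float64(107.4), np.float64(-34.9))
roll (np.float64(36.7), np.float64(37.8))
rollerL (np.float64(36.8), np.float64(60.1))
rollerR (np.float64(36.8), np.float64(18.0))
tongue 328 x [105.3 115.4 125.3] y [-4.2  1.3  7. ] z 52.9
wallsL 507 x [64.2 83.  99.7] y [12.  16.7 21.5] z 72.8
wallsR 504 x [64.1 81.8 99.4] y [-18.5 -13.8  -8.7] z 72.3
floor 863 x [ 70.2  87.8 107.4] y [-8.2  1.4 11. ] z 52.9
wall2L 236 x [15.4 26.7 36.6] y [11.  15.1 19.9] z 71.8
wall2R 263 x [15.5 25.8 36.6] y [-16.6 -11.8  -7.2] z 72.6
roller 1340 x [30.2 37.3 44.1] y [17.8 37.8 59.2] z 153.2
base 3267 x [-38.1  41.9 108.8] y [-34.9  -7.6  38. ] z 6.8
key
200 262 295; 206 262 295; 212 262 295; 218 262 291; 224 263 294; 230 263 294; 236 263 294; 242 263 319; 248 263 315; 254 263 293; 
14 0 0; 20 269 282; 26 269 282; 32 270 282; 38 270 282; 44 253 298; 50 244 299; 56 243 309; 60 243 308; 70 244 308; 80 245 308; 90 244 308; 100 244 308; 110 240 307; 120 240 306; 130 247 306; 140 246 306; 
keyaxis (np.float64(-8.3), np.float64(-1.1))
keyaxis (np.float64(-26.1), np.float64(-1.2))
tcp (np.float64(-39.8), np.float64(-0.3))
```

Call:
step_arm:
  increments:
    - [[0.4,1.6,0],[0,0,0]]
    - [[0.5,2.6,0],[0,0,0]]
    - [[0.5,2.6,0],[0,0,0]]
    - [[0.5,2.6,0],[0,0,0]]
    - [[0.5,2.6,0],[0,0,0]]
    - [[0.5,2.2,0],[0,0,0]]
    - [[0.3,1.5,0],[0,0,0]]
    - [[0.15,0.9,0],[0,0,0]]
    - [[0.05,0.45,0],[0,0,0]]
    - [[0,0,0],[0,0,0]]

```text
clock: 7.35
tool_pos: [0.5509, 0.2408, 0.2207]
eef_rot: [0.777, 0.629, -0.0, 0.0]
contact_force: [-0.1, -0.1, -1.8]
opening: 0.178
finger_force: 30.0
```

Call:
step_arm:
  increments:
    - [[0,0,-1],[0,0,0]]
    - [[0,0,-2.4],[0,0,0]]
    - [[0,0,-2.6],[0,0,0]]
    - [[0,0,-2.6],[0,0,0]]
    - [[0,0,-2.2],[0,0,0]]
    - [[0,0,-1.6],[0,0,0]]
    - [[0,0,-1.1],[0,0,0]]
    - [[0,0,-0.8],[0,0,0]]
    - [[0,0,-0.5],[0,0,0]]
    - [[0,0,-0.2],[0,0,0]]

```text
clock: 8.35
tool_pos: [0.5511, 0.2407, 0.0706]
eef_rot: [0.777, 0.629, 0.0, 0.0]
contact_force: [1.2, -0.6, -2.1]
opening: 0.173
finger_force: 30.0
```

Call:
step_arm:
  increments:
    - [[0,0,-0.2],[0,0,0]]
    - [[0,0,-0.2],[0,0,0]]
    - [[0,0,-0.15],[0,0,0]]
    - [[0,0,-0.1],[0,0,0]]
    - [[0,0,-0.1],[0,0,0]]
    - [[0,0,-0.1],[0,0,0]]
    - [[0,0,-0.05],[0,0,0]]
    - [[0,0,0],[0,0,0]]
    - [[0,0,0],[0,0,0]]
    - [[0,0,0],[0,0,0]]

```text
clock: 9.35
tool_pos: [0.551, 0.2408, 0.0618]
eef_rot: [0.777, 0.629, 0.0, 0.0]
contact_force: [-1.4, 0.2, -2.6]
opening: 0.174
finger_force: 30.0
```

Call:
step_arm:
  increments:
    - [[0,0,0],[0,0,0]]
    - [[0,0,0],[0,0,0]]
    - [[0,0,0],[0,0,0]]
    - [[0,0,0],[0,0,0]]
    - [[0,0,0],[0,0,0]]
    - [[0,0,0.5],[0,0,0]]
    - [[0,0,2],[0,0,0]]
    - [[0,0,4],[0,0,0]]
    - [[0,0,4],[0,0,0]]
    - [[0,0,4],[0,0,0]]
  fingers: 0.6

```text
clock: 10.35
tool_pos: [0.5507, 0.2407, 0.2086]
eef_rot: [0.777, 0.629, -0.0, 0.0]
contact_force: [0.3, 0.5, 1.3]
opening: 0.601
finger_force: 0.0
```

```bash
python3 - <<'E'
from h import *
c,p,d=snap("top"); W=cloud(c,d); np.savez("top2.npz",p=p,d=d)
piv=np.array([.525,.109]); a=np.radians(78); ex=np.array([np.cos(a),np.sin(a)]); ey=np.array([-ex[1],ex[0]])
X=(W[...,:2]-piv)@ex*1000; Y=(W[...,:2]-piv)@ey*1000; Z=W[...,2]*1000
cr=cv2.resize(p[165:240,140:250],None,fx=6,fy=6,interpolation=cv2.INTER_CUBIC)
cw,pw,dw=snap("wrist"); cv2.imwrite("pics/c2.png",np.vstack([np.hstack([cr[:420],np.zeros((420,100,3),np.uint8)])[:, :560],pw])[:600,:,::-1])
cv2.imwrite("pics/c2.png",np.hstack([cr[:420,150:560],pw[:,85:475]])[:,:,::-1])
s=r.get_state(); print(s["tool_pos"],s["contact_force"],s["opening"],s["clock"])
E
```

```text
[0.55450515 0.24189845 0.21268983] [0.58316406 0.16753028 1.31468656] 0.6021983775730043 10.45
```

View pics/c2.png

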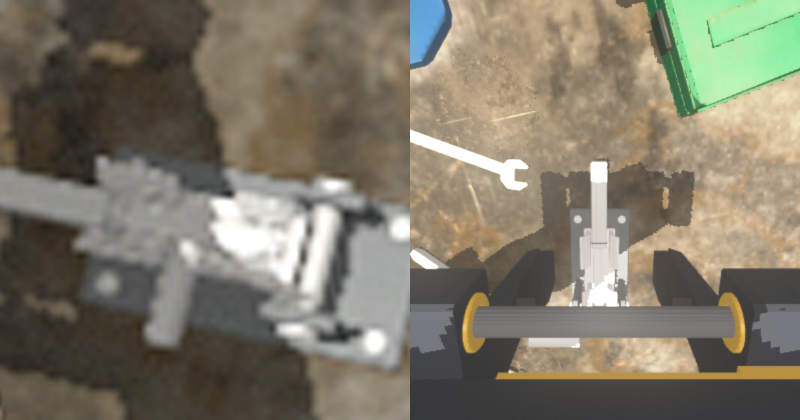

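The key lies straight in the channel, head out beyond the tongue (crop left (0..100,190), wrist crop (598,160)–(598,300)). Next, the lever.

Call:
step_arm:
  increments:
    - [[-0.8,-0.8,0],[0,0,0]]
    - [[-0.8,-0.8,0],[0,0,0]]
    - [[-0.8,-0.8,0],[0,0,0]]
    - [[-0.8,-0.8,0],[0,0,0]]
    - [[-0.8,-0.8,-1],[0,0,0]]
    - [[-0.8,-0.8,-2.5],[0,0,0]]
    - [[-0.4,-0.3,-2.5],[0,0,0]]
    - [[-0.1,-0.1,-2],[0,0,0]]
    - [[0,0,-1.4],[0,0,0]]
    - [[0,0,-0.6],[0,0,0]]
  fingers: 0

```text
clock: 11.45
tool_pos: [0.4969, 0.1884, 0.1052]
eef_rot: [0.777, 0.629, -0.001, -0.0]
contact_force: [0.7, -0.3, -0.2]
opening: 0.004
finger_force: 0.0
```

Call:
step_arm:
  increments:
    - [[-0.1,-0.6,0],[0,0,0]]
    - [[-0.2,-0.9,0],[0,0,0]]
    - [[-0.2,-0.9,0],[0,0,0]]
    - [[-0.2,-0.9,0],[0,0,0]]
    - [[-0.2,-0.9,0],[0,0,0]]
    - [[-0.2,-0.9,0],[0,0,0]]
    - [[-0.2,-0.9,0],[0,0,0]]
    - [[-0.2,-0.9,0],[0,0,0]]
    - [[-0.2,-0.9,0],[0,0,0]]
    - [[-0.2,-0.9,0],[0,0,0]]

```text
clock: 12.45
tool_pos: [0.4805, 0.1031, 0.1076]
eef_rot: [0.777, 0.63, 0.003, 0.0]
contact_force: [1.4, 5.5, -5.4]
opening: 0.007
finger_force: 3.1
```

Call:
step_arm:
  increments:
    - [[-0.2,-0.8,0],[0,0,0]]
    - [[-0.15,-0.7,0],[0,0,0]]
    - [[-0.15,-0.7,0],[0,0,0]]
    - [[-0.1,-0.5,0],[0,0,0]]
    - [[-0.1,-0.4,0],[0,0,0]]
    - [[-0.1,-0.4,0],[0,0,0]]
    - [[-0.1,-0.3,0],[0,0,0]]
    - [[0,-0.2,0],[0,0,0]]
    - [[0,0,0],[0,0,0]]
    - [[0,0,0],[0,0,0]]

```text
clock: 13.45
tool_pos: [0.4717, 0.0659, 0.1071]
eef_rot: [0.776, 0.631, 0.003, -0.001]
contact_force: [2.3, 10.4, -9.6]
opening: 0.005
finger_force: 5.6
```

Call:
step_arm:
  increments:
    - [[-0.05,-0.2,0],[0,0,0]]
    - [[-0.05,-0.2,0],[0,0,0]]
    - [[-0.05,-0.2,0],[0,0,0]]
    - [[-0.05,-0.2,0],[0,0,0]]
    - [[0,-0.2,0],[0,0,0]]
    - [[-0.05,-0.2,0],[0,0,0]]
    - [[0,-0.1,0],[0,0,0]]
    - [[0,-0.1,0],[0,0,0]]
    - [[0,0,0],[0,0,0]]
    - [[0,0,0],[0,0,0]]

```text
clock: 14.45
tool_pos: [0.4706, 0.0595, 0.1061]
eef_rot: [0.773, 0.634, 0.007, -0.003]
contact_force: [5.5, 27.7, -23.8]
opening: 0.005
finger_force: 13.9
```

```bash
cat > rest.py <<'E'
from h import *
piv=np.array([.525,.109]); a=np.radians(78); ex=np.array([np.cos(a),np.sin(a)]); ey=np.array([-ex[1],ex[0]])
def rel(W): return (W[...,:2]-piv)@ex*1000,(W[...,:2]-piv)@ey*1000,W[...,2]*1000
def look():
  for n in("top","scene"):
    c,p,d=snap(n); X,Y,Z=rel(cloud(c,d)); np.savez(n+"3.npz",p=p,d=d)
    m=(X<-40)&(X>-110)&(Y>22)&(Y<62)&(Z>80)&(Z<145); print(n,"roller?",m.sum(),np.median(X[m]),np.median(Y[m]),np.percentile(Z[m],[5,50,95]))
    m=(abs(Y-2)<12)&(Z>120)&(Z<235)&(X>-20)&(X<140)
    if m.sum()>20:
        P=np.c_[X[m],Y[m],Z[m]]; mu=np.median(P,0); e=np.linalg.svd(P-P.mean(0),full_matrices=False)[2][0]; e*=np.sign(e[2]); print(n,"key",m.sum(),mu.round(1),e.round(3),np.degrees(np.arctan2(e[2],e[0])),"top",P[np.argsort(-P[:,2])[:15]].mean(0).round(1))
E
python3 - <<'E'
from rest import *
look(); s=r.get_state(); print(s["tool_pos"],s["contact_force"],s["clock"])
E
```

```text
top roller? 1 -81.7849543647645 39.896611181135775 [121.07248343 121.07248343 121.07248343]
top key 23 [ 57.    0.4 211.6] [-0.055  0.99   0.131] 112.65820690973666 top [ 55.9  -0.5 213.4]
scene roller? 218 -69.89702570414146 46.09194621767497 [118.15698359 127.20042518 143.47572543]
[0.47056172 0.05948532 0.10610064] [  4.9644019   28.18303381 -23.78109313] 14.55
```

Call:
step_arm:
  increments:
    - [[-0.05,-0.2,0],[0,0,0]]
    - [[-0.05,-0.2,0],[0,0,0]]
    - [[0,0,0],[0,0,0]]
    - [[0,0,0],[0,0,0]]
    - [[0,0,0],[0,0,0]]
    - [[0,0,0],[0,0,0]]
    - [[0,0,0],[0,0,0]]
    - [[0,0,0],[0,0,0]]
    - [[0,0,0],[0,0,0]]
    - [[0,0,0],[0,0,0]]

```text
clock: 15.55
tool_pos: [0.4705, 0.0586, 0.1062]
eef_rot: [0.772, 0.635, 0.009, -0.004]
contact_force: [6.3, 34.5, -25.3]
opening: 0.004
finger_force: 17.3
```

Call:
step_arm:
  increments:
    - [[0.15,0.7,0],[0,0,0]]
    - [[0.15,0.7,0],[0,0,0]]
    - [[0.15,0.8,0],[0,0,0]]
    - [[0.15,0.8,0],[0,0,0]]
    - [[0,0,1.5],[0,0,0]]
    - [[0,0,3.5],[0,0,0]]
    - [[0,0,4.5],[0,0,0]]
    - [[0,0,4.5],[0,0,0]]
    - [[0,0,4],[0,0,0]]
    - [[0,0,1.5],[0,0,0]]

```text
clock: 16.55
tool_pos: [0.4739, 0.0731, 0.3058]
eef_rot: [0.778, 0.628, 0.003, 0.002]
contact_force: [0.5, 0.2, 0.1]
opening: 0.008
finger_force: 0.0
```

Call:
step_arm:
  increments:
    - [[0.8,1.4,0],[-5.2,1.1,0]]
    - [[0.8,1.4,0],[-5.2,1.1,0]]
    - [[0.8,1.4,0],[-5.2,1.1,0]]
    - [[0.8,1.4,0],[-5.2,1.1,0]]
    - [[0.8,1.4,0],[0,0,0]]
    - [[0.8,1.4,0],[0,0,0]]
    - [[0.8,1.4,0],[0,0,0]]
    - [[0.7,1.2,0],[0,0,0]]
    - [[0.4,0.6,0],[0,0,0]]
    - [[0.1,0.3,0],[0,0,0]]
  fingers: 0.5

```text
clock: 17.55
tool_pos: [0.5406, 0.1926, 0.3018]
eef_rot: [0.764, 0.618, -0.143, 0.116]
contact_force: [0.1, -0.2, 0.4]
opening: 0.501
finger_force: 0.0
```

Call:
step_arm:
  increments:
    - [[0,0,0],[0,0,0]]
    - [[0,0,0],[0,0,0]]
    - [[0,0,0],[0,0,0]]
    - [[0,0,0],[0,0,0]]
    - [[0,0,0],[0,0,0]]
    - [[0,0,0],[0,0,0]]
    - [[0,0,0],[0,0,0]]
    - [[0,0,0],[0,0,0]]
    - [[0,0,0],[0,0,0]]
    - [[0,0,0],[0,0,0]]

```text
clock: 18.55
tool_pos: [0.5405, 0.1929, 0.3017]
eef_rot: [0.764, 0.618, -0.143, 0.116]
contact_force: [-0.7, 0.1, -0.2]
opening: 0.499
finger_force: 0.0
```

```bash
python3 - <<'E'
from rest import *
from scipy.spatial.transform import Rotation as Ro
s=r.get_state(); c,p,d=snap("wrist","w4.png"); np.savez("w4.npz",p=p,d=d,**{k:np.array(v) for k,v in c.items()})
print(s["clock"],s["tool_pos"],rel(np.array(s["tool_pos"])),s["q"]); M=Ro.from_quat(s["eef_rot"]).as_matrix()
print("tool axes in rest:",[[round(float(M[:2,i]@ex),3),round(float(M[:2,i]@ey),3),round(float(M[2,i]),3)] for i in range(3)])
L=(cloud(c,d)-s["tool_pos"])@M*1000   # tool frame mm
x,y,z=L[...,0],L[...,1],L[...,2]
m=(z>70)&(z<160)&(abs(y)<25)&(abs(x)<40)
print("n",m.sum(),"zmin",np.percentile(z[m],2))
for a in range(80,180,10):
    k=(z>a)&(z<a+10)&(abs(y)<30)&(abs(x)<40)
    if k.sum()>10: print(a,k.sum(),np.percentile(x[k],[3,50,97]).round(1),np.percentile(y[k],[3,50,97]).round(1))
E
```

```text
18.55 [0.54046325 0.19286197 0.30173325] (np.float64(85.24437008498434), np.float64(2.3105460074738855), np.float64(301.7332535563454)) [-0.72761094  0.68816688  0.29717121  1.47015512  0.10401282  1.24476983
 -0.72777805]
tool axes in rest: [[0.932, -0.0, -0.363], [-0.0, -1.0, 0.001], [-0.363, -0.0, -0.932]]
n 671 zmin 95.39051145879252
90 351 [-6.3  1.5  9.1] [-7.3  0.2  7.8]
100 57 [8.4 9.1 9.5] [-7.4  0.2  7.9]
110 51 [8.7 9.2 9.4] [-7.   0.2  7.3]
120 35 [8.7 9.1 9.5] [-7.2  0.2  7.6]
130 45 [8.5 9.2 9.9] [-7.2 -0.8  7.5]
140 100 [ 8.9 12.7 15.3] [-5.9  0.2  6.1]
150 32 [ 8.8 15.2 15.5] [-7.1  0.1  6.3]
160 313 [-11.4   7.   15.1] [-16.    2.2  17.4]
170 77 [-10.3  15.2  15.4] [-18.1   1.2  18.5]
```

View pics/w4.png

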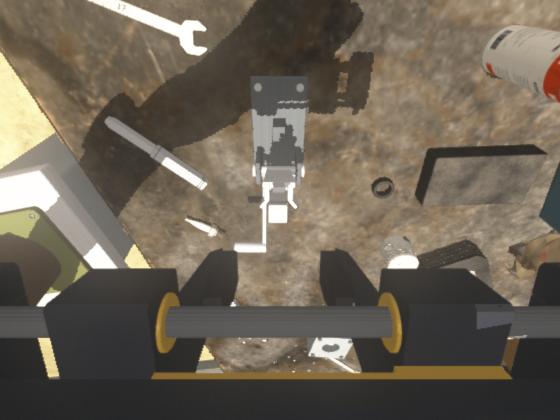

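The key leans exactly along the tool axis, head at (278,213) in the picture, 95 mm ahead of the TCP and within 1.5 mm of the axis. The socket and housing are below, out of view.

Call:
step_arm:
  increments:
    - [[-0.08,-0.36,-0.96],[0,0,0]]
    - [[-0.11,-0.53,-1.45],[0,0,0]]
    - [[-0.13,-0.62,-1.69],[0,0,0]]
    - [[-0.13,-0.62,-1.69],[0,0,0]]
    - [[-0.13,-0.62,-1.69],[0,0,0]]
    - [[-0.11,-0.53,-1.45],[0,0,0]]
    - [[-0.1,-0.45,-1.2],[0,0,0]]
    - [[-0.08,-0.36,-0.96],[0,0,0]]
    - [[-0.05,-0.22,-0.6],[0,0,0]]
    - [[-0.03,-0.13,-0.36],[0,0,0]]

```text
clock: 19.6
tool_pos: [0.5308, 0.1481, 0.1807]
eef_rot: [0.764, 0.618, -0.144, 0.116]
contact_force: [0.1, 0.7, 0.2]
opening: 0.503
finger_force: 0.0
```

Call:
step_arm:
  increments:
    - [[0,0,0],[0,0,0]]
    - [[0,0,0],[0,0,0]]
    - [[0,0,0],[0,0,0]]
    - [[0,0,0],[0,0,0]]
    - [[0,0,0],[0,0,0]]
    - [[0,0,0],[0,0,0]]
    - [[0,0,0],[0,0,0]]
    - [[0,0,0],[0,0,0]]
    - [[0,0,0],[0,0,0]]
    - [[0,0,0],[0,0,0]]
  fingers: 0
  grip_force: 50

```text
clock: 20.6
tool_pos: [0.5312, 0.1487, 0.1815]
eef_rot: [0.764, 0.618, -0.143, 0.116]
contact_force: [0.1, 0.7, 4.8]
opening: 0.176
finger_force: 50.0
```

```bash
python3 - <<'E'
from h import *
c=r.calibration("top"); z=np.load("top1.npz"); p,d=z["p"],z["d"]; W=cloud(c,d)
for zl in (.03,.05):
  m=np.zeros(d.shape,bool); m[165:235,355:430]=1; m&=W[...,2]>zl; v,u=np.where(m); P=np.array([ray(c,a,b,.062)[:2] for a,b in zip(u,v)]); print("housing",rect(P))
cr=p[185:215,378:408]; cr2=cv2.resize(cr,None,fx=14,fy=14,interpolation=cv2.INTER_CUBIC); 
print((W[188:212,380:406,2]*1000).round().astype(int))
E
```

```text
housing (545.476318359375, -351.2845458984375, 90.55805969238281, 92.85226440429688, 69.08538055419922)
housing (546.7269897460938, -353.2355041503906, 87.80612182617188, 89.12286376953125, 69.08538055419922)
[[                  67                   61                   63
                    64                   68                   61
                    61                   60                   64
                    66                   60                   62
                    67                   68                   64
                    59                   66                   63
                    67                   65                   63
                    66                   60                   60
                    67                   63]
 [                  63                   63                   64
                    61                   61                   62
                    64                   64                   62
                    59                   61                   65
                    57                   59                   62
 
[... 12029 characters left out ...]
      60                   61
                    63                   65]
 [                  59                   65                   61
                    62                   61                   63
                    62 -9223372036854775808                   63
                    63                   65                   63
                    63                   61                   60
                    62                   61                   65
                    65                   64                   63
                    67                   64                   62
                    66                   59]]<stdin>:6: RuntimeWarning: invalid value encountered in cast
```

Call:
step_arm:
  increments:
    - [[0.04,0.18,0.47],[0,0,0]]
    - [[0.08,0.36,0.93],[0,0,0]]
    - [[0.09,0.43,1.12],[0,0,0]]
    - [[0.09,0.43,1.12],[0,0,0]]
    - [[0.09,0.43,1.12],[0,0,0]]
    - [[0.09,0.43,1.12],[0,0,0]]
    - [[0.09,0.43,1.12],[0,0,0]]
    - [[0.09,0.43,1.12],[0,0,0]]
    - [[0.09,0.43,1.12],[0,0,0]]
    - [[0.09,0.43,1.12],[0,0,0]]

```text
clock: 21.6
tool_pos: [0.5391, 0.1886, 0.2854]
eef_rot: [0.764, 0.618, -0.143, 0.116]
contact_force: [0.2, 0.3, -2.3]
opening: 0.181
finger_force: 50.0
```

```bash
python3 - <<'E'
from h import *
c=r.calibration("top"); z=np.load("top1.npz"); p,d=z["p"],z["d"]; W=cloud(c,d); Z=W[...,2]
m=np.zeros(d.shape,bool); m[188:212,384:402]=1
w=m&(Z<.052); v,u=np.where(w); print("well",u.mean(),v.mean(),ray(c,u.mean(),v.mean(),.055))
print("socket ray",ray(c,391.5,199.5,.046))
print("near", [(n,ray(c,a,b,z)) for n,a,b,z in(("piston",305,147,.054),)])
s=r.get_state(); print(s["clock"],s["tool_pos"],s["q"],s["contact_force"],s["opening"])
E
```

```text
well 392.9872611464968 198.97452229299364 [ 0.54782534 -0.35462294  0.055     ]
socket ray [ 0.5478907  -0.35276933  0.046     ]
near [('piston', array([ 0.68990351, -0.1233838 ,  0.054     ]))]
21.6 [0.53913216 0.18855019 0.28542138] [-0.72298666  0.69982319  0.29501997  1.50152925  0.10412728  1.2018478
 -0.73089908] [ 0.15886414  0.3130737  -2.30261734] 0.18053776183394157
```

Call:
step_arm:
  increments:
    - [[0,0,2],[0,0,0]]
    - [[0,-0.5,2],[0,0,0]]
    - [[0,-3,0],[0,0,0]]
    - [[0,-4.4,0],[5.2,-1.1,0]]
    - [[0,-4.4,0],[5.2,-1.1,0]]
    - [[0,-4.4,0],[5.2,-1.1,0]]
    - [[0,-4.4,0],[5.2,-1.1,0]]
    - [[0,-4.4,0],[0,0,0]]
    - [[0,-4.4,0],[0,0,0]]
    - [[0,-4.4,0],[0,0,0]]

```text
clock: 22.6
tool_pos: [0.5385, -0.1568, 0.3251]
eef_rot: [0.777, 0.629, -0.0, -0.0]
contact_force: [-0.0, -0.2, -2.4]
opening: 0.173
finger_force: 50.0
```

Call:
step_arm:
  increments:
    - [[0,-4.4,0],[0,0,0]]
    - [[0,-4.4,-1.5],[0,0,0]]
    - [[0,-4.2,-1.5],[0,0,0]]
    - [[0,-3.6,-1.5],[0,0,0]]
    - [[0,-3,-1.5],[0,0,0]]
    - [[0,-2.2,-1.0],[0,0,0]]
    - [[0,-1.3,-0.5],[0,0,0]]
    - [[0,-0.7,0],[0,0,0]]
    - [[0,0,0],[0,0,0]]
    - [[0,0,0],[0,0,0]]

```text
clock: 23.6
tool_pos: [0.5402, -0.3914, 0.2506]
eef_rot: [0.777, 0.63, 0.001, 0.0]
contact_force: [-0.5, 0.1, -2.0]
opening: 0.177
finger_force: 50.0
```

```bash
python3 - <<'E'
from h import *
s=r.get_state(); c,p,d=snap("wrist","w5.png"); np.savez("w5.npz",p=p,d=d,**{k:np.array(v) for k,v in c.items()})
print(s["clock"],s["tool_pos"],s["eef_rot"],s["q"],s["contact_force"])
f,cx,cy,R,t=K(c)
X=R@np.array([.548,-.354,.046])+t; u,v=int(cx+f*X[0]/X[2]),int(cy+f*X[1]/X[2]); print(u,v)
u0,v0=max(u-75,0),max(v-50,0)
a=cv2.resize(p[v0:v0+100,u0:u0+150],None,fx=5,fy=5,interpolation=cv2.INTER_CUBIC); print(u0,v0); cv2.imwrite("pics/c5.png",a[:,:,::-1])
E
```

```text
23.6 [ 0.54020049 -0.3913962   0.25057113] [7.76738361e-01 6.29823030e-01 6.75638793e-04 1.08755718e-04] [ 0.48264396  0.73868546  0.14891551  1.42287236 -0.12138087  0.98836367
  0.45190456] [-0.5269763   0.12095745 -1.95223018]
277 155
202 105
```

View pics/c5.png

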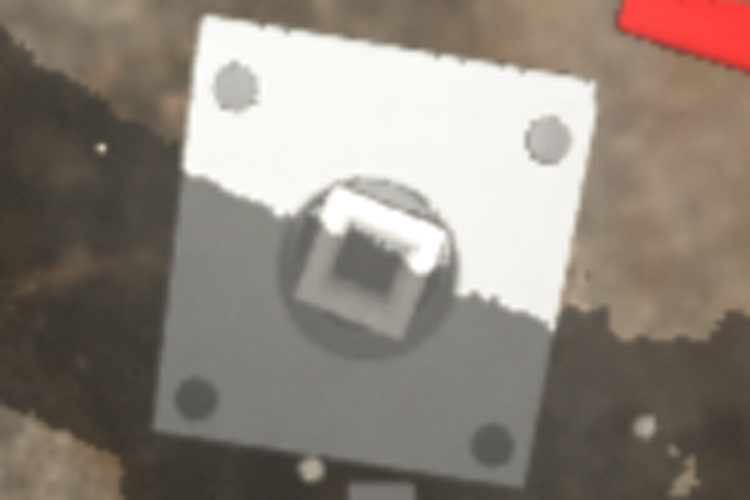

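The close crop shows the plug's square turned about 22° clockwise in the image (recess centre near (371,262) in the crop, i.e. pixel (276,157)). The key's foot just enters at the bottom, (380,495).

```bash
python3 - <<'E'
from h import *
from scipy.spatial.transform import Rotation as Ro
z=np.load("w5.npz"); c={k:z[k] for k in("fov_y","cx","cy","R","t")}; p,d=z["p"],z["d"]; W=cloud(c,d)
tp=np.array([.54020049,-.3913962,.25057113]); M=Ro.from_quat([.776738361,.62982303,6.7563e-4,1.0876e-4]).as_matrix()
L=(W-tp)@M*1000; x,y,zz=L[...,0],L[...,1],L[...,2]
for a in range(40,132,10):
    k=(zz>a)&(zz<a+10)&(abs(y)<15)&(abs(x)<20)
    if k.sum()>5: print(a,k.sum(),"x",np.percentile(x[k],[3,50,97]).round(1),"y",np.percentile(y[k],[3,50,97]).round(1))
k=(zz>60)&(zz<140)&(abs(y)<15)&(abs(x)<20); print("foot z",np.percentile(zz[k],[97,99.5]))
C=[(335,183),(450,235),(405,340),(295,298)]; P=np.array([ray(c,202+a/5,105+b/5,.046)[:2] for a,b in C]); print("plug corners",P.round(4).tolist(),"c",P.mean(0))
for i in range(4):
    e=P[(i+1)%4]-P[i]; print(np.hypot(*e).round(4),np.degrees(np.arctan2(e[1],e[0]))%90)
# well circle: depth below top inside housing
Z=W[...,2]; cl=cv2.connectedComponentsWithStats(((Z>.057)&(Z<.068)).astype(np.uint8)); i=1+np.argmax(cl[2][1:,4]); m=(cl[1]==i).astype(np.uint8)
cs,h=cv2.findContours(m,cv2.RETR_CCOMP,cv2.CHAIN_APPROX_NONE); cs=sorted(cs,key=cv2.contourArea)[-2:]
for q in cs:
    Q=np.array([ray(c,a,b,.062)[:2] for a,b in q[:,0]]); print("contour",rect(Q))
# recess dark centre by depth
v,u=np.where((Z<.036)&(abs(W[...,0]-.548)<.02)&(abs(W[...,1]+.354)<.02)); Q=np.array([ray(c,a,b,.046)[:2] for a,b in zip(u,v)])
print("recess-ish px",u.mean() if len(u) else 0,v.mean() if len(v) else 0)
E
```

```text
40 117 x [6.6 7.1 7.5] y [-7.   0.9  7.6]
50 75 x [5.5 7.  7.5] y [-6.8  0.9  8.5]
60 42 x [4.7 5.1 5.5] y [-5.   0.5  5.9]
70 58 x [4.7 5.1 5.5] y [-5.2  0.2  5.6]
80 51 x [4.8 5.1 5.4] y [-5.5  0.1  5.8]
90 45 x [4.7 5.2 5.5] y [-5.4  0.1  6. ]
100 41 x [5.  5.2 5.5] y [-5.   0.1  5.3]
110 37 x [4.9 5.2 5.5] y [-5.2  0.1  5.5]
foot z [117.78219891 118.50226379]
plug corners [[0.5415, -0.3364], [0.5649, -0.3532], [0.5499, -0.3747], [0.5268, -0.3599]] c [ 0.54578549 -0.35603059]
0.0288 54.26741085030335
0.0263 55.202011116385265
0.0274 57.1979678499242
0.0277 58.03546710502879
contour (545.0086669921875, -354.8624572753906, 40.40253448486328, 39.58610916137695, 32.648345947265625)
contour (544.95654296875, -355.2425231933594, 85.64279174804688, 85.64056396484375, 69.03681182861328)
recess-ish px 276.51604938271606 155.49382716049382
```

Call:
step_arm:
  increments:
    - [[0.1,0.6,0],[0,0,-5.5]]
    - [[0.1,0.9,0],[0,0,-5.5]]
    - [[0.1,0.9,0],[0,0,-5.5]]
    - [[0.1,0.7,-0.5],[0,0,-5.5]]
    - [[0.1,0.4,-1.2],[0,0,0]]
    - [[0,0.2,-1.5],[0,0,0]]
    - [[0,0,-1.2],[0,0,0]]
    - [[0,0,-0.9],[0,0,0]]
    - [[0,0,-0.5],[0,0,0]]
    - [[0,0,-0.2],[0,0,0]]

```text
clock: 24.65
tool_pos: [0.5441, -0.3559, 0.1893]
eef_rot: [0.883, 0.469, -0.0, -0.0]
contact_force: [0.4, -0.0, -2.4]
opening: 0.176
finger_force: 50.0
```

```bash
python3 - <<'E'
from h import *
from scipy.spatial.transform import Rotation as Ro
s=r.get_state(); c,p,d=snap("wrist"); W=cloud(c,d); np.savez("w6.npz",p=p,d=d,**{k:np.array(v) for k,v in c.items()})
tp=np.array(s["tool_pos"]); M=Ro.from_quat(s["eef_rot"]).as_matrix(); print(tp,s["q"],s["contact_force"],s["clock"],np.degrees(np.arctan2(M[1,0],M[0,0])))
L=(W-tp)@M*1000; x,y,zz=L[...,0],L[...,1],L[...,2]
for a in range(60,132,5):
    k=(zz>a)&(zz<a+5)&(abs(y)<15)&(abs(x)<20)
    if k.sum()>5: print(a,k.sum(),"x",np.percentile(x[k],[3,50,97]).round(1),"y",np.percentile(y[k],[3,50,97]).round(1))
Z=W[...,2]; cl=cv2.connectedComponentsWithStats(((Z>.057)&(Z<.068)).astype(np.uint8)); i=1+np.argmax(cl[2][1:,4]); m=(cl[1]==i).astype(np.uint8)
cs,h=cv2.findContours(m,cv2.RETR_CCOMP,cv2.CHAIN_APPROX_NONE); cs=sorted(cs,key=cv2.contourArea)[-2:]
for q in cs:
    Q=np.array([ray(c,a,b,.062)[:2] for a,b in q[:,0]]); print("contour",rect(Q))
f,cx,cy,R,t=K(c); X=R@np.array([.5452,-.3555,.046])+t; u,v=int(cx+f*X[0]/X[2]),int(cy+f*X[1]/X[2]); print(u,v)
u0,v0=u-45,v-45
cv2.imwrite("pics/c6.png",cv2.resize(p[v0:v0+100,u0:u0+90],None,fx=6,fy=6,interpolation=cv2.INTER_CUBIC)[:,:,::-1])
E
```

```text
[ 0.54412754 -0.35594934  0.18927439] [ 0.38186902  0.79175705  0.24105029  1.54518287 -0.23145426  0.83330061
  0.11646482] [ 4.06631328e-01 -1.93304069e-03 -2.35123986e+00] 24.65 55.98382783354529
60 8 x [5.3 5.4 5.7] y [-2.4  0.6  4.9]
65 32 x [4.8 5.2 5.6] y [-4.9  0.6  6.2]
70 26 x [4.8 5.2 5.6] y [-5.   1.4  5.7]
75 30 x [4.9 5.2 5.5] y [-5.2  0.6  5.7]
80 26 x [4.9 5.2 5.6] y [-5.3 -0.6  5.2]
85 29 x [4.9 5.2 5.5] y [-5.4  0.2  5.9]
90 25 x [4.9 5.3 5.6] y [-5.   0.2  5.4]
95 21 x [4.8 5.2 5.7] y [-5.2  0.2  6.1]
100 26 x [4.9 5.2 5.5] y [-4.9  0.6  5.6]
105 13 x [5.  5.3 5.7] y [-4.7  0.2  5.1]
110 22 x [5.1 5.3 5.6] y [-4.6  0.2  5.5]
115 17 x [5.  5.2 5.5] y [-5.3  0.2  5.2]
125 102 x [-19.2  15.9  19.9] y [-14.7 -10.7  14.9]
130 26 x [-16.9 -15.1  -5. ] y [-14.   10.4  14.7]
contour (582.6572265625, -334.4944763183594, 1.2611891031265259, 1.2932454347610474, 11.766627311706543)
contour (545.2224731445312, -355.0550842285156, 85.94912719726562, 85.5667953491211, 69.08552551269531)
278 199
```

View pics/c6.png

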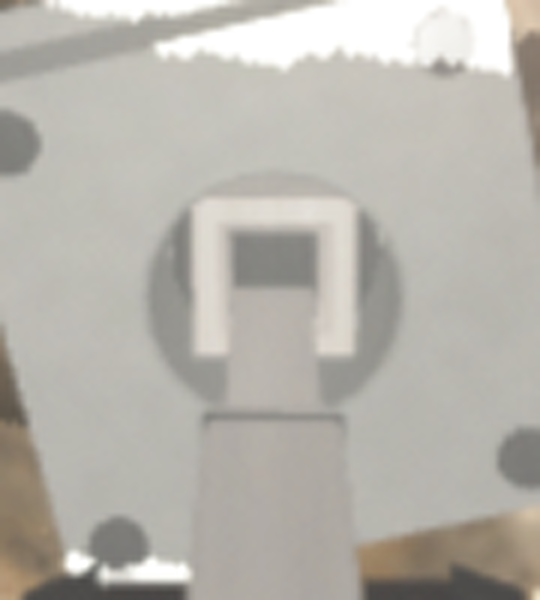

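The last crop shows the plug's rim square to the image, at (273,280), with the key's foot over the recess and well centred sideways. It needs about 2 mm more along tool x.

Call:
step_arm:
  increments:
    - [[0.11,0.16,0],[0,0,0]]
    - [[0,0,-0.3],[0,0,0]]
    - [[0,0,-0.5],[0,0,0]]
    - [[0,0,-0.5],[0,0,0]]
    - [[0,0,-0.4],[0,0,0]]
    - [[0,0,-0.4],[0,0,0]]
    - [[0,0,-0.3],[0,0,0]]
    - [[0,0,-0.3],[0,0,0]]
    - [[0,0,-0.2],[0,0,0]]
    - [[0,0,0],[0,0,0]]

```text
clock: 25.7
tool_pos: [0.5453, -0.3541, 0.1605]
eef_rot: [0.883, 0.469, -0.0, -0.0]
contact_force: [-0.9, -0.6, -1.8]
opening: 0.176
finger_force: 50.0
```

Call:
step_arm:
  increments:
    - [[0,0,-0.2],[0,0,0]]
    - [[0,0,-0.2],[0,0,0]]
    - [[0,0,-0.2],[0,0,0]]
    - [[0,0,-0.1],[0,0,0]]
    - [[0,0,-0.1],[0,0,0]]
    - [[0,0,0],[0,0,0]]
    - [[0,0,0],[0,0,0]]
    - [[0,0,0],[0,0,0]]
    - [[0,0,0],[0,0,0]]
    - [[0,0,0],[0,0,0]]

```text
clock: 26.7
tool_pos: [0.5455, -0.3542, 0.1529]
eef_rot: [0.883, 0.469, 0.0, 0.0]
contact_force: [0.6, 0.5, -2.2]
opening: 0.181
finger_force: 50.0
```

Call:
step_arm:
  increments:
    - [[0,0,-0.1],[0,0,0]]
    - [[0,0,-0.1],[0,0,0]]
    - [[0,0,-0.1],[0,0,0]]
    - [[0,0,-0.1],[0,0,0]]
    - [[0,0,-0.1],[0,0,0]]
    - [[0,0,0],[0,0,0]]
    - [[0,0,0],[0,0,0]]
    - [[0,0,0],[0,0,0]]
    - [[0,0,0],[0,0,0]]
    - [[0,0,0],[0,0,0]]

```text
clock: 27.7
tool_pos: [0.5466, -0.3553, 0.1524]
eef_rot: [0.883, 0.469, 0.001, 0.002]
contact_force: [-4.2, 2.8, 24.0]
opening: 0.179
finger_force: 50.4
```

Call:
step_arm:
  increments:
    - [[0,0,0.45],[0,0,0]]
    - [[0,0,0],[0,0,-4]]
    - [[0,0,0],[0,0,-5]]
    - [[0,0,0],[0,0,-5]]
    - [[0,0,0],[0,0,-5]]
    - [[0,0,0],[0,0,-5]]
    - [[0,0,0],[0,0,-5]]
    - [[0,0,0],[0,0,-5]]
    - [[0,0,0],[0,0,-4]]
    - [[0,0,0],[0,0,0]]

```text
clock: 28.7
tool_pos: [0.5456, -0.3548, 0.1528]
eef_rot: [0.988, 0.156, 0.0, 0.001]
contact_force: [-0.9, -0.6, 2.1]
opening: 0.173
finger_force: 50.0
```

```bash
cat > st.py <<'E'
from h import *
s=r.get_state(); q=s["eef_rot"]; print(s["clock"],np.round(s["tool_pos"],4),"yaw",np.degrees(2*np.arctan2(q[1],q[0])),"F",np.round(s["contact_force"],1),"M",np.round(s["moment"],2),"q",np.round(s["q"],2),s["opening"])
E
python3 st.py
```

```text
28.7 [ 0.5456 -0.3548  0.1528] yaw 17.995357059947022 F [-0.9 -0.6  2.1] M [-0.26  0.34  0.1 ] q [ 0.29  0.86  0.41  1.58 -0.44  0.79 -0.37] 0.1732960455620782
```

Call:
step_arm:
  increments:
    - [[0,0,0],[0,0,-3]]
    - [[0,0,0],[0,0,-4]]
    - [[0,0,0],[0,0,-4]]
    - [[0,0,0],[0,0,-4]]
    - [[0,0,0],[0,0,-3]]
    - [[0,0,0],[0,0,-2]]
    - [[0,0,0],[0,0,-2]]
    - [[0,0,0],[0,0,-2]]
    - [[0,0,0],[0,0,0]]
    - [[0,0,0],[0,0,0]]

```text
clock: 29.7
tool_pos: [0.5456, -0.3548, 0.1528]
eef_rot: [0.999, -0.052, 0.0, 0.001]
contact_force: [-0.3, -1.8, 3.8]
opening: 0.178
finger_force: 50.0
```

```bash
python3 st.py
```

```text
29.7 [ 0.5456 -0.3548  0.1528] yaw -6.0019212241860505 F [-0.3 -1.8  3.8] M [-0.6   0.44  0.13] q [ 0.24  0.89  0.53  1.58 -0.56  0.83 -0.68] 0.17832694234921573
```

Call:
step_arm:
  increments:
    - [[0,0,0],[0,0,-1.5]]
    - [[0,0,0],[0,0,-1.5]]
    - [[0,0,0],[0,0,-1.5]]
    - [[0,0,0],[0,0,-1.5]]
    - [[0,0,0],[0,0,-1]]
    - [[0,0,0],[0,0,-1]]
    - [[0,0,0],[0,0,0]]
    - [[0,0,0],[0,0,0]]
    - [[0,0,0],[0,0,0]]
    - [[0,0,0],[0,0,0]]

```text
clock: 30.7
tool_pos: [0.5455, -0.3548, 0.1527]
eef_rot: [0.992, -0.122, 0.0, 0.001]
contact_force: [-0.7, -2.2, 5.4]
opening: 0.176
finger_force: 50.1
```

```bash
python3 st.py
```

```text
30.7 [ 0.5455 -0.3548  0.1527] yaw -14.07197234108051 F [-0.7 -2.2  5.4] M [-0.73  0.54  0.14] q [ 0.22  0.9   0.57  1.58 -0.6   0.84 -0.79] 0.17613568806785793
```

Call:
step_arm:
  increments:
    - [[0,0,0],[0,0,-1.5]]
    - [[0,0,0],[0,0,-1.5]]
    - [[0,0,0],[0,0,-1.5]]
    - [[0,0,0],[0,0,-1]]
    - [[0,0,0],[0,0,-1]]
    - [[0,0,0],[0,0,-1]]
    - [[0,0,0],[0,0,0]]
    - [[0,0,0],[0,0,0]]
    - [[0,0,0],[0,0,0]]
    - [[0,0,0],[0,0,0]]

```text
clock: 31.7
tool_pos: [0.5455, -0.3549, 0.1527]
eef_rot: [0.982, -0.187, 0.0, 0.001]
contact_force: [-0.9, -1.9, 5.8]
opening: 0.179
finger_force: 50.2
```

```bash
python3 st.py; python3 - <<'E'
from h import *
c,p,d=snap("wrist"); np.savez("w7.npz",p=p,d=d,**{k:np.array(v) for k,v in c.items()})
f,cx,cy,R,t=K(c); g=cv2.cvtColor(p,cv2.COLOR_RGB2GRAY)
X=R@np.array([.5452,-.3551,.046])+t; u,v=int(cx+f*X[0]/X[2]),int(cy+f*X[1]/X[2]); print(u,v)
# rim of plug: bright pixels around, ray at .046
W=cloud(c,d); m=(abs(W[...,2]-.046)<.006)&(np.hypot(W[...,0]-.5452,W[...,1]+.3551)<.021)&(g>120)
vv,uu=np.where(m); print(m.sum(),np.median(g[m]) if m.any() else 0)
print(g[v-22:v+14:2,u-24:u+26:2])
E
```

```text
31.7 [ 0.5455 -0.3549  0.1527] yaw -21.542858271142336 F [-0.9 -1.9  5.8] M [-0.74  0.58  0.34] q [ 0.2   0.91  0.6   1.58 -0.63  0.85 -0.89] 0.17867897390201193
278 211
675 200.0
[[183 184 184 182 184 184 183 183 184 184 184 182 182 182 183 182 180 181
  182 183 180 181 181 182 182]
 [184 184 184 183 184 184 185 183 182 182 182 182 182 181 182 182 181 181
  181 180 182 182 181 183 183]
 [185 184 184 183 183 184 185 184 182 180 174 168 167 171 175 176 178 181
  182 181 183 184 183 182 183]
 [183 184 184 183 183 185 183 173 167 169 171 178 207 215 213 209 194 167
  169 179 184 182 183 182 182]
 [183 183 183 182 184 180 157 170 171 173 195 215 218 214 213 215 211 180
  152 153 177 182 183 182 181]
 [182 183 183 182 174 168 172 171 178 205 213 217 216 198 189 211 214 206
  169 133 139 170 182 181 181]
 [183 184 181 176 170 172 174 194 213 213 213 204 191 165 154 194 214 211
  196 161 130 135 172 182 181]
 [182 184 178 169 173 178 207 212 215 214 194 183 178 176 175 186 205 214
  211 180 143 126 149 177 182]
 [182 181 169 175 193 209 209 211 204 186 181 179 178 178 176 178 190 212
  212 
[... 270 characters left out ...]
70 174 180 181 180 178 178 176 169 175
  195 212 213 204 169 143 149]
 [178 145 144 146 194 212 214 200 178 180 179 183 183 180 179 176 175 173
  184 198 213 212 187 146 146]
 [176 143 145 146 161 208 213 212 197 180 181 181 181 180 179 177 176 189
  203 199 209 214 211 159 145]
 [174 145 145 147 149 165 211 214 204 181 183 183 181 179 178 177 178 201
  209 214 213 214 203 151 144]
 [178 145 144 147 149 152 189 212 208 181 184 183 182 179 179 178 180 208
  216 218 207 172 148 144 147]
 [182 155 145 148 149 152 162 208 199 179 179 180 180 177 176 176 176 202
  214 187 158 149 147 144 150]
 [182 156 146 148 150 150 150 143 145 145 144 145 146 138 136 137 137 144
  150 153 150 149 148 146 156]]
```

Call:
step_arm:
  increments:
    - [[0,0,0],[0,0,-1]]
    - [[0,0,0],[0,0,-1]]
    - [[0,0,0],[0,0,-1]]
    - [[0,0,0],[0,0,0]]
    - [[0,0,0],[0,0,0]]
    - [[0,0,0],[0,0,0]]
    - [[0,0,0],[0,0,0]]
    - [[0,0,0],[0,0,0]]
    - [[0,0,0],[0,0,0]]
    - [[0,0,0],[0,0,0]]

```text
clock: 32.75
tool_pos: [0.5454, -0.3549, 0.1527]
eef_rot: [0.977, -0.213, 0.0, 0.001]
contact_force: [-0.9, -2.2, 5.3]
opening: 0.177
finger_force: 50.2
```

```bash
python3 st.py; cat > plug.py <<'E'
from h import *
def plug(n):
    z=np.load(n); c={k:z[k] for k in("fov_y","cx","cy","R","t")}; g=cv2.cvtColor(z["p"],cv2.COLOR_RGB2GRAY)
    v,u=np.mgrid[100:300,200:360]; P=np.array([[ray(c,a,b,.046)[:2] for a,b in zip(x,y)] for x,y in zip(u,v)])
    m=(g[100:300,200:360]>194)&(np.hypot(P[...,0]-.5452,P[...,1]+.3551)<.0215)
    l,st=cv2.connectedComponentsWithStats(m.astype(np.uint8))[1:3]; i=1+np.argmax(st[1:,4]); return rect(P[l==i])
E
python3 - <<'E'
from plug import *
c,p,d=snap("wrist"); np.savez("w8.npz",p=p,d=d,**{k:np.array(v) for k,v in c.items()})
for n in("w6.npz","w7.npz","w8.npz"): print(n,np.round(plug(n),1))
E
```

```text
32.75 [ 0.5454 -0.3549  0.1527] yaw -24.552311667401025 F [-0.9 -2.2  5.3] M [-0.73  0.53  0.3 ] q [ 0.2   0.91  0.62  1.58 -0.65  0.86 -0.93] 0.17679388074631616
w6.npz [ 544.9 -354.9   25.5   25.9   56.1]
w7.npz [ 545.2 -356.    26.7   26.3   12. ]
w8.npz [ 545.2 -355.9   26.6   26.3   11.9]
```

```bash
python3 - <<'E'
from h import *
from scipy.spatial.transform import Rotation as Ro
z=np.load("w8.npz"); c={k:z[k] for k in("fov_y","cx","cy","R","t")}; W=cloud(c,z["d"]); s=r.get_state()
M=Ro.from_quat(s["eef_rot"]).as_matrix(); L=(W-s["tool_pos"])@M*1000; x,y,zz=L[...,0],L[...,1],L[...,2]
for a,b in((35,52),(62,75),(75,90),(90,105)):
    k=(zz>a)&(zz<b)&(abs(y)<14)&(x>-14)&(x<14); 
    if k.sum()>10: pf=np.polyfit(y[k],x[k],1); print(a,k.sum(),"twist",np.degrees(np.arctan(pf[0])).round(1),"x",np.median(x[k]).round(1),"y",np.percentile(y[k],[2,50,98]).round(1))
E
```

```text
35 208 twist 0.8 x 7.7 y [-7.4  0.2  8.2]
62 81 twist 0.8 x 5.7 y [-5.1  0.1  6.1]
75 84 twist 0.6 x 5.6 y [-4.7  0.9  6.5]
90 71 twist 29.2 x 5.6 y [-13.9   0.1   6.7]
```

Call:
step_arm:
  increments:
    - [[0,0,0],[0,0,3]]
    - [[0,0,0],[0,0,3]]
    - [[0,0,0],[0,0,3]]
    - [[0,0,0],[0,0,3]]
    - [[0,0,0],[0,0,3]]
    - [[0,0,0],[0,0,0]]
    - [[0,0,0],[0,0,0]]
    - [[0,0,0],[0,0,0]]
    - [[0,0,0],[0,0,0]]
    - [[0,0,0],[0,0,0]]

```text
clock: 33.8
tool_pos: [0.5455, -0.3548, 0.1527]
eef_rot: [0.996, -0.084, 0.0, 0.001]
contact_force: [-0.4, -3.5, 6.2]
opening: 0.179
finger_force: 50.1
```

```bash
python3 st.py; python3 - <<'E'
from plug import *
c,p,d=snap("wrist"); np.savez("w9.npz",p=p,d=d,**{k:np.array(v) for k,v in c.items()})
print(np.round(plug("w9.npz"),1))
E
```

```text
33.8 [ 0.5455 -0.3548  0.1527] yaw -9.679546519230234 F [-0.4 -3.5  6.2] M [-0.68  0.47 -0.11] q [ 0.23  0.89  0.55  1.58 -0.58  0.83 -0.73] 0.17871862353205972
[ 545.3 -355.8   26.7   26.4   22.1]
```

Call:
step_arm:
  increments:
    - [[0,0,0],[0,0,-2]]
    - [[0,0,0],[0,0,-3]]
    - [[0,0,0],[0,0,-3]]
    - [[0,0,0],[0,0,-2.5]]
    - [[0,0,0],[0,0,-2]]
    - [[0,0,0],[0,0,-1.5]]
    - [[0,0,0],[0,0,0]]
    - [[0,0,0],[0,0,0]]
    - [[0,0,0],[0,0,0]]
    - [[0,0,0],[0,0,0]]

```text
clock: 34.85
tool_pos: [0.5455, -0.3548, 0.1527]
eef_rot: [0.979, -0.205, 0.0, 0.001]
contact_force: [-0.9, -1.8, 6.2]
opening: 0.179
finger_force: 50.1
```

```bash
python3 st.py; python3 - <<'E'
from plug import *
c,p,d=snap("wrist"); np.savez("w10.npz",p=p,d=d,**{k:np.array(v) for k,v in c.items()})
print(np.round(plug("w10.npz"),1))
# recess inner dark edges vs rim: print small patch
E
```

```text
34.85 [ 0.5455 -0.3548  0.1527] yaw -23.60304051355619 F [-0.9 -1.8  6.2] M [-0.78  0.54  0.19] q [ 0.2   0.91  0.61  1.58 -0.64  0.86 -0.92] 0.17899105023885875
[ 545.3 -355.9   26.6   26.3   11.7]
```

Call:
step_arm:
  increments:
    - [[0,0,0],[0,0,0]]
    - [[0,0,0],[0,0,0]]
    - [[0,0,0],[0,0,0]]
    - [[0,0,0],[0,0,0]]
    - [[0,0,0],[0,0,0]]
    - [[0,0,0],[0,0,0]]
    - [[0,0,0],[0,0,0]]
    - [[0,0,0],[0,0,0]]
    - [[0,0,0],[0,0,0]]
    - [[0,0,0],[0,0,0]]
  fingers: 0.8

```text
clock: 35.9
tool_pos: [0.5455, -0.3542, 0.1524]
eef_rot: [0.979, -0.204, 0.0, 0.0]
contact_force: [0.7, 0.0, 0.3]
opening: 0.8
finger_force: 0.0
```

```bash
python3 st.py; python3 - <<'E'
from plug import *
from scipy.spatial.transform import Rotation as Ro
c,p,d=snap("wrist"); np.savez("w11.npz",p=p,d=d,**{k:np.array(v) for k,v in c.items()})
print(np.round(plug("w11.npz"),1))
W=cloud(c,d); s=r.get_state(); M=Ro.from_quat(s["eef_rot"]).as_matrix(); L=(W-s["tool_pos"])@M*1000; x,y,zz=L[...,0],L[...,1],L[...,2]
for a in range(-35,100,15):
    k=(zz>a)&(zz<a+15)&(abs(y)<20)&(x>-14)&(x<20)
    if k.sum()>10: print(a,k.sum(),"twist",np.degrees(np.arctan(np.polyfit(y[k],x[k],1)[0])).round(1),"x",np.percentile(x[k],[2,50,98]).round(1),"y",np.percentile(y[k],[2,50,98]).round(1))
E
```

```text
35.9 [ 0.5455 -0.3542  0.1524] yaw -23.52163030750478 F [0.7 0.  0.3] M [ 0.01  0.14 -0.01] q [ 0.2   0.91  0.61  1.58 -0.64  0.86 -0.92] 0.7998221466908708
[ 545.1 -355.9   26.1   25.9   11.7]
-35 1228 twist 0.6 x [-1.3  6.5  8.7] y [-6.5  1.2  8.9]
-20 448 twist 1.8 x [7.2 8.  8.7] y [-6.3  1.2  8.7]
-5 330 twist 1.5 x [7.2 8.  8.5] y [-6.3  1.3  8.7]
10 263 twist 1.8 x [6.9 8.  8.6] y [-6.3  1.4  8.9]
25 205 twist 1.8 x [7.  8.  8.5] y [-6.2  1.4  8.9]
40 166 twist 1.9 x [6.5 8.  8.4] y [-6.7  1.2  8.9]
55 63 twist 5.5 x [5.4 6.1 8.2] y [-4.4  1.6  7.7]
70 84 twist 2.1 x [5.5 6.  6.4] y [-3.9  1.6  7.1]
85 479 twist 6.8 x [-13.6   7.5  19.9] y [-19.8 -12.9  19.5]
```

Call:
step_arm:
  increments:
    - [[0,0,0.5],[0,0,0]]
    - [[0,0,1],[0,0,0]]
    - [[0,0,1.5],[0,0,0]]
    - [[0,0,2],[0,0,0]]
    - [[0,0,2],[0,0,0]]
    - [[0,0,2],[0,0,0]]
    - [[0,0,2],[0,0,0]]
    - [[0,0,1.5],[0,0,0]]
    - [[0,0,0.5],[0,0,0]]
    - [[0,0,0],[0,0,0]]

```text
clock: 36.95
tool_pos: [0.5457, -0.3546, 0.2838]
eef_rot: [0.979, -0.204, 0.001, 0.0]
contact_force: [0.7, -0.2, -0.6]
opening: 0.803
finger_force: 0.0
```

```bash
python3 st.py; python3 - <<'E'
from plug import *
c,p,d=snap("wrist"); np.savez("w12.npz",p=p,d=d,**{k:np.array(v) for k,v in c.items()}); W=cloud(c,d); X,Y,Z=W[...,0],W[...,1],W[...,2]
print(np.round(plug("w12.npz"),1))
k=(Z>.08)&(Z<.21)&(np.hypot(X-.5455,Y+.355)<.03); P=W[k]; top=P[P[:,2]>np.percentile(P[:,2],99)-.006]; print("key top z",np.percentile(P[:,2],99),"head",rect(top[:,:2]))
for n in("top","scene"):
    c,p,d=snap(n); W=cloud(c,d); k=(W[...,2]>.1)&(np.hypot(W[...,0]-.546,W[...,1]+.355)<.03); print(n,k.sum(),np.nanmean(W[k],0) if k.any() else "", W[k][:,2].max() if k.any() else "")
    if n=="top":
        a=np.load("top1.npz")["p"].astype(int)
        for nm,(u0,u1,v0,v1) in dict(piston=(293,318,133,161),ring=(245,262,148,166),spark=(247,270,258,280)).items(): print(nm,np.abs(a[v0:v1,u0:u1]-p[v0:v1,u0:u1]).mean())
E
```

```text
36.95 [ 0.5457 -0.3546  0.2838] yaw -23.523626521767838 F [ 0.7 -0.2 -0.6] M [0.06 0.13 0.02] q [ 0.16  0.77  0.71  1.45 -0.54  1.11 -1.01] 0.8026245654907065Traceback (most recent call last):
  File "<stdin>", line 3, in <module>
  File "plug.py", line 6, in plug
    l,st=cv2.connectedComponentsWithStats(m.astype(np.uint8))[1:3]; i=1+np.argmax(st[1:,4]); return rect(P[l==i])
                                                                        ~~~~~~~~~^^^^^^^^^^
    return _wrapfunc(a, 'argmax', axis=axis, out=out, **kwds)
    return bound(*args, **kwds)
ValueError: attempt to get argmax of an empty sequence
```

```bash
python3 - <<'E'
from plug import *
z=np.load("w12.npz"); c={k:z[k] for k in("fov_y","cx","cy","R","t")}; W=cloud(c,z["d"]); X,Y,Z=W[...,0],W[...,1],W[...,2]; g=z["p"].min(-1)
k=(Z>.08)&(Z<.21)&(np.hypot(X-.5455,Y+.355)<.03); P=W[k]; top=P[P[:,2]>np.percentile(P[:,2],99)-.006]; print("key top z",np.percentile(P[:,2],99),"head",rect(top[:,:2]))
k=(abs(Z-.046)<.006)&(np.hypot(X-.5452,Y+.3551)<.0205); print(k.sum(),np.percentile(g[k],[10,50,90]) if k.any() else "",rect(W[k][:,:2]) if k.any() else "")
for n in("top","scene"):
    c,p,d=snap(n); W=cloud(c,d); k=(W[...,2]>.1)&(np.hypot(W[...,0]-.546,W[...,1]+.355)<.03); print(n,k.sum(),np.nanmean(W[k],0) if k.any() else "", W[k][:,2].max() if k.any() else "")
    if n=="top":
        a=np.load("top1.npz")["p"].astype(int)
        for nm,(u0,u1,v0,v1) in dict(piston=(293,318,133,161),ring=(245,262,148,166),spark=(247,270,258,280)).items(): print(nm,np.abs(a[v0:v1,u0:u1]-p[v0:v1,u0:u1]).mean())
E
```

```text
key top z 0.18591323195231393 head (545.3843383789062, -355.5548095703125, 15.529468536376953, 16.185302734375, 65.94979095458984)
254 [110.5 139.  147. ] (541.1436157226562, -353.21539306640625, 33.30333709716797, 33.49340057373047, 11.37236499786377)
top 1074 [ 0.54571334 -0.35532478  0.65285851] 0.6724318353542297
piston 2.537142857142857
ring 2.761437908496732
spark 31.653491436100133
scene 1537 [ 0.53660665 -0.35963041  0.33075536] 0.4581171791933324
```

```bash
python3 -c "
from plant import r
print(r.finish_job())"
```

```text
the job is handed in; nothing more can be done
None
```

The job is handed in after about 37 s: the key was laid in the rest, tipped to the stop, taken again by its head, and now stands in the plug. The plug measured about 1.0 rad by camera (zero taken as square to the housing). The arm never went near the piston, ring or spark plug, but I couldn't confirm the spark plug at the end because that part of the top view had changed too much to compare.

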